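Fold the door closer's arm and clamp it with the wing screw

ROBOT

A 6-joint arm with a two-finger parallel gripper is mounted at the origin on the work surface. World frame = base frame: x ahead of the robot, y to its left, z up, the work surface at z = 0. Lengths are in m, angles in rad, forces in N, time in s.
With the tool pointing down it reaches from about 0.3 to 0.775 m from the base axis. Payload 14.6 kg.
Tool frame: the origin (TCP) lies between the finger pads; the fingertips stand ahead of it and the grasp point (between the pads) lies 3 mm ahead of it (ctrl.nose_length is the z of the fingertips in the tool frame, in m); z points along the fingers, y is the direction in which the jaws open and shut (so a half turn about z gives the same grasp; the last joint's range is limited). The gripper opens to 94 mm and grips with 3 to 60 N. Pads are 16 mm wide; open, the fingers measure 119 mm over their backs; the gripper's body (75 mm by 177 mm) begins 78 mm behind the grasp point.
Start: joints at [-1.271, 0.3, 1.521, -0, 1.321, -0.067], TCP at [0.197, -0.513, 0.197] pointing down, gripper open.
Joint ranges: [-3.03, 3.03], [-0.79, 2.21], [0.23, 2.52], [-1.04, 4.18], [0, 3.07], [-2.55, 2.55]. Speed limits (rad/s): [2.22, 2.22, 2.57, 3.14, 3.14, 3.14].

INTERFACE

Orientations are given as a unit quaternion [w, x, y, z].
In Python, from rig import ctrl gives the robot as it stands. Calls block until the motion is done:
- ctrl.move_ptp(position, orientation): joint-space move of the TCP to a pose.
- ctrl.movel(position, rate=0.15, ori=None, threshold=None): straight line of the TCP; ori=None keeps the orientation; rate is the mean speed in m/s. With threshold (N) it stops when the force on the tool has changed by that much, and returns True; else False.
- ctrl.set_joints(angles): joint-space move.
- ctrl.gripper_to(opening): finger opening in m; the grip force is fixed at half the most; returns when the fingers have stopped.
- ctrl.sleep(seconds).
- ctrl.solve_ik(position, orientation): joint angles nearest the present ones, or None.
- ctrl.snapshot(name): name is "scene" or "top" or "wrist"; returns the picture (420x560x3 uint8, red, green, blue); there is no depth.
- ctrl.camera_model(name): a dict with "K" (3x3 intrinsics, pixels), "R" (3x3) and "t" (3): a world point X has camera coordinates R X + t. Camera axes: x right, y down, z forward; pixel columns grow to the right and rows downward; lengths in m; the calibration is good to about 2 mm. A picture is of the moment at which its call begins: read the wrist's pose just before it. camera_model takes no time and is no camera call; for the wrist camera it gives the pose at the moment of the call.
A pose or a line that the arm cannot do raises ctrl.Unreachable and nothing moves.
- ctrl.job_done(): hands the job in, once; it reports no verdict.
Readings, each from a call of its own:
- ctrl.get_clock(): time.
- ctrl.get_qpos(): joint angles.
- ctrl.get_joint_velocities(): joint speeds.
- ctrl.get_joint_efforts(): joint torques, N m.
- ctrl.get_tool_pos(): TCP position.
- ctrl.get_tool_rot(): TCP orientation.
- ctrl.get_contact_force(): force on the tool from outside, world axes, zero at the start.
- ctrl.get_ft_torque(): the same for the moment, N m.
- ctrl.get_width(): finger opening in m.
Only numpy, scipy, OpenCV 4.12 (cv2) and the standard library are available. Lean on these libraries where they do the work, as an engineer would, in place of code of your own. Each camera call takes 0.05 s, during which the arm holds its last target.

TASK

Swing the demo door closer's arm all the way in against the rubber bumpers on the painted wood block, then tighten the wing screw clockwise until its pad bites on the arm and about 15 degrees further, so that the arm is held but the pad is not crushed. Do not bang or lean on the wood block beside the wings, and leave the other parts on the shelf where they are.

Things in the scene. Friction and masses are not known exactly. Their poses are not given: they have to be found in the camera images.
- display: Demo unit, fixed: wooden base board 180 x 380 x 12 mm with an aluminium closer body (70 x 135 mm, top 52 mm above the shelf, y -200 to -65 mm), a painted wood block and a clamp bracket. Origin at shelf level; z up; +y runs along the folded arm away from its pivot; +x points from the arm to the wood block, away from the robot. Turned up to 0.25 rad.
- jaw (a point): Centre of the top of the steel C-shaped clamp bracket's upper jaw (36 x 30 mm, 86 mm above the shelf; in the display frame x -14 to 22, y 5 to 35 mm). The bracket is closed towards the block and open towards the robot (display -x), so the arm swings in between its jaws. The wing screw stands on top.
- wood_block: Painted wood block, fixed: display frame x 34 to 72, y -60 to 100 mm, top 124 mm above the shelf, with two rubber bumpers on its -x face. That face is 34 mm from the wing screw's axis: the wings pass it with 4 mm to spare and a finger beside the wings has 30 mm at most, so do not open wide there. Do not press on it (15 N at most). Origin 12 mm above the shelf.
- swing_arm: The closer's dark steel arm: flat bar 26 mm wide, 6 mm thick, 268 mm long, top face 62 mm above the shelf, turning level about an upright pivot at its origin (display frame x 0, y -120 mm); y axis along the bar. Starts open towards display -x by 0.35 to 0.65 rad; folded to its stop, its y axis is parallel to the display's y. Damped, stays where it is left.
- stud (a point): Centre of the top of the upright steel stud at the arm's free end: 12 mm diameter, 45 mm tall (62 to 107 mm above the shelf), 240 mm from the pivot. Push or lead the arm by it (some 1 to 5 N). Display frame x = 0, y = 120 mm when the arm is fully folded on its rigid stop.
- wing_screw: Steel wing screw, upright axis at display x 0, y 20 mm; origin on the axis 91 mm above the shelf; x axis along the wings: a plate 60 mm tip to tip, 9 mm thick, 96 to 121 mm above the shelf. Tightens clockwise from above. Friction 0.28 N m all along; the pad touches the arm after 0.5 to 3 rad, different each time and unseen; from then the torque grows by 0.6 N m per rad. Stays as left.
- wing_top (a point): Centre of the top face of the wings, on the screw's axis, 121 mm above the shelf.
- clamp_plunger: Plunger inside the upper jaw, driven down by the wing screw 6 mm per rad; carries a hidden rubber-faced pad, 20 mm diameter, at an unknown set height. Once the pad touches the arm its force grows by 99 N per rad of turn: 0.26 rad past the touch is right (26 N), 0.12 to 0.4 rad will do (12 to 40 N), over 0.55 rad (55 N) crushes it. Origin on the axis; tells nothing of the pad's height.
- pivot_hinge: Bystander: small chrome L-shaped pivot hinge, 22 x 50 x 25 mm, loose on the base board below the arm's path. Origin at its underside.
- closer_bracket: Bystander: silver angle bracket, 60 x 120 x 49 mm, loose on the shelf to the robot's right. Origin at its underside.
- hold_open_arm: Bystander: black flat hold-open arm, 268 mm long, loose on the shelf to the robot's left. Origin at its underside.

How it is judged:
On the way, in this order (a step that is already met when the one before it is completed fails the run):
1. the arm is folded fully in, with the clamp not yet tightened (x of stud in the frame of display above -0.01 m and contact force between clamp_plunger and swing_arm below 1 N), for 0.2 s.
2. the wing screw's pad presses on the folded arm (x of stud in the frame of display above -0.01 m and contact force between clamp_plunger and swing_arm between 12 and 40 N), for 0.2 s.
At the end, for the whole second after the job is handed in: The arm is folded in (stud within 10 mm of its fully folded place) and clamped: the pad presses on it with 12 to 40 N; arm and wing screw at rest and released (all of step 2 and linear speed of swing_arm below 0.02 m/s and angular speed of wing_screw below 0.1 rad/s); the robot touches nothing.
It fails at once if the clamp pad is crushed (more than 55 N on the arm) (contact force between clamp_plunger and swing_arm above 55 N).
It fails at once if the robot presses the wood block with more than 15 N (contact force between any of the fingers, the arm and wood_block above 15 N).
It fails at once if the pivot hinge is moved more than 30 mm (distance of pivot_hinge from where it was at the start of the episode above 0.03 m).
It fails at once if the closer bracket is moved more than 30 mm (distance of closer_bracket from where it was at the start of the episode above 0.03 m).
It fails at once if the hold open arm is moved more than 30 mm (distance of hold_open_arm from where it was at the start of the episode above 0.03 m).
It also fails if it takes over 72 s, if anything falls off the work surface, if the arm or the gripper's body presses on something with over 40 N, if the wrist force passes 120 N, or if a joint passes its speed limit or range.

## Working session

There is one attempt and no reset: what is moved stays moved. The work goes in short steps, each a Python script; the robot and the scene stay as the last script left them, time stands still between calls to the robot, and variables do not carry over. Pictures are saved under pics/ and viewed, and the job is handed in when it is done.

```bash
ls; mkdir -p pics
python3 - <<'E'
from rig import ctrl
import cv2,numpy as np
for n in("scene","top","wrist"):
    cv2.imwrite(f"pics/{n}0.png",ctrl.snapshot(n)[:,:,::-1])
    m=ctrl.camera_model(n);print(n,m["K"].round(1).tolist(),m["R"].round(3).tolist(),m["t"].round(3).tolist())
print(ctrl.get_clock(),ctrl.get_tool_rot(),ctrl.nose_length,ctrl.get_width())
E
```

```text
pics
scene [[440.6, 0.0, 289.9], [0.0, 440.6, 213.7], [0.0, 0.0, 1.0]] [[-0.768, 0.64, 0.02], [0.361, 0.458, -0.812], [-0.528, -0.617, -0.583]] [0.46, -0.107, 1.716]
top [[477.4, 0.0, 282.8], [0.0, 477.4, 211.1], [0.0, 0.0, 1.0]] [[-0.011, -1.0, -0.007], [-0.982, 0.012, -0.186], [0.186, 0.005, -0.982]] [-0.031, 0.579, 1.141]
wrist [[378.8, 0.0, 285.9], [0.0, 378.8, 212.1], [0.0, 0.0, 1.0]] [[0.358, -0.934, -0.001], [-0.898, -0.345, 0.275], [-0.257, -0.097, -0.961]] [-0.55, -0.028, 0.392]
0.15 [-4.01955005e-04  9.83234617e-01  1.82344516e-01 -6.52187078e-05] 0.022 0.09409698621388374
```

View pics/top0.png

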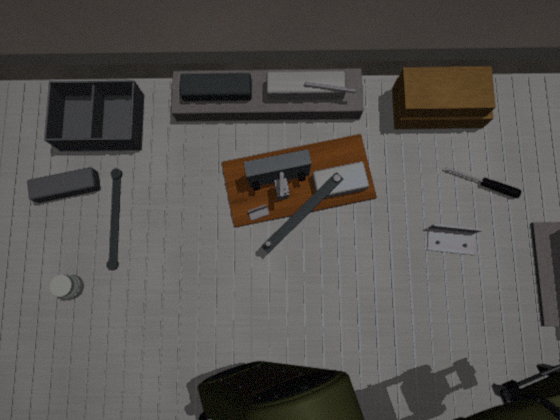

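View pics/scene0.png

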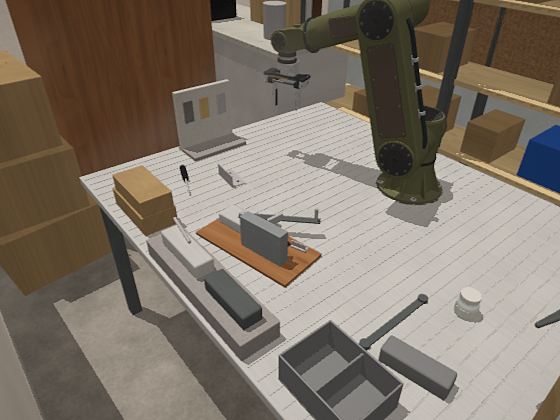

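View pics/wrist0.png

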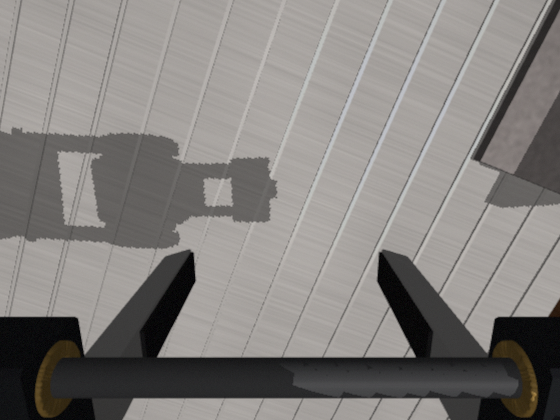

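Run:
```python
import cv2
a=cv2.imread("pics/top0.png")[125:265,210:390]
cv2.imwrite("pics/topz.png",cv2.resize(a,None,fx=4.4,fy=4.2857,interpolation=cv2.INTER_CUBIC))
```

```text
(no output)
```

View pics/topz.png

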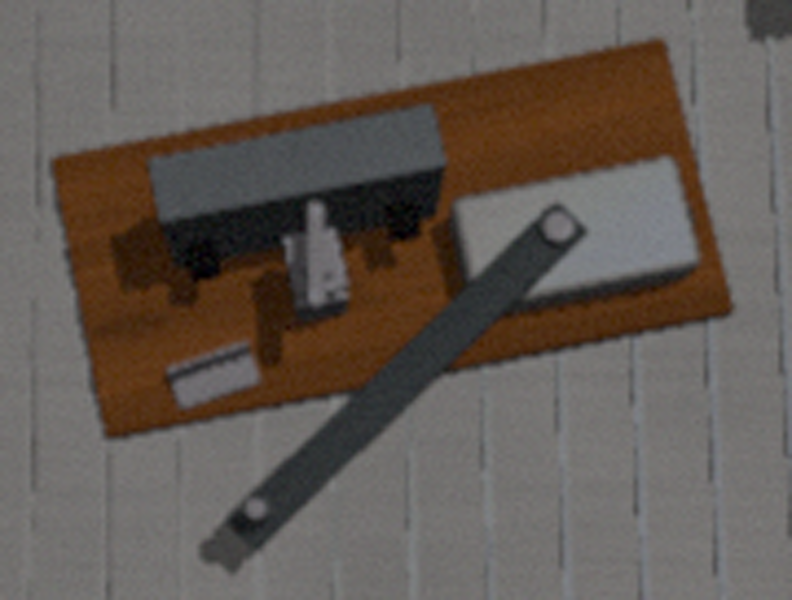

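```bash
cat > h.py <<'E'
from rig import ctrl
import numpy as np,cv2
from scipy.optimize import least_squares
def px2w(m,uv,z):
    K,R,t=m["K"],m["R"],m["t"]
    d=R.T@np.linalg.solve(K,[uv[0],uv[1],1]); c=-R.T@t
    return c+d*(z-c[2])/d[2]
def proj(m,X):
    x=m["K"]@(m["R"]@X+m["t"]); return x[:2]/x[2]
E
python3 - <<'E'
from h import *
m=ctrl.camera_model("top")
f=lambda u,v:(210+u/4.4-.4,125+v/4.2857-.4)
P=[(150,158,72,100,.124),(435,105,72,-60,.124),(445,165,34,-60,.124),(165,222,34,100,.124)]
W=[px2w(m,f(u,v),z) for u,v,_,_,z in P]
L=[(x,y) for *_,x,y,_ in [(0,0,p[2],p[3],0) for p in P]]
print("len",[np.linalg.norm(W[i]-W[(i+1)%4]).round(4) for i in range(4)])
def res(q):
    c,s=np.cos(q[2]),np.sin(q[2])
    return np.concatenate([np.array([q[0]+c*x/1e3-s*y/1e3,q[1]+s*x/1e3+c*y/1e3])-w[:2] for (x,y),w in zip(L,W)])
r=least_squares(res,[.5,0,0]);q=r.x;print(q,r.fun.round(4))
c,s=np.cos(q[2]),np.sin(q[2]);Rt=np.array([[c,-s],[s,c]])
loc=lambda w:(Rt.T@(w[:2]-q[:2])*1e3).round(1)
for n,u,v,z in[("b fl",53,158,.012),("b fr",664,40,.012),("b nr",733,312,.012),("b nl",107,437,.012),("pivot",560,225,.066),("stud",257,508,.107),("body fl",455,200,.052),("body fr",670,157,.052),("body nr",697,262,.052),("wingfar",317,205,.121),("wingnear",316,300,.121),("hinge",215,375,.03)]:
    w=px2w(m,f(u,v),z);print(n,w.round(4),loc(w))
E
```

```text
len [np.float64(0.159), np.float64(0.0355), np.float64(0.1559), np.float64(0.0381)]
[ 0.63626106 -0.05651303  0.19144973] [-0.0001  0.0007  0.0013 -0.     -0.0009 -0.0025 -0.0003  0.0018]
b fl [0.7225 0.123  0.012 ] [118.8 159.8]
b fr [ 0.7943 -0.2476  0.012 ] [ 118.8 -217.7]
b nr [ 0.6202 -0.2813  0.012 ] [ -58.6 -217.6]
b nl [0.5476 0.089  0.012 ] [-59.4 159.7]
pivot [ 0.6618 -0.1746  0.066 ] [   2.6 -120.8]
stud [ 0.492  -0.0023  0.107 ] [-131.3   80.7]
body fl [ 0.6815 -0.1159  0.052 ] [ 33.2 -66.9]
body fr [ 0.7065 -0.2414  0.052 ] [  33.8 -194.9]
body nr [ 0.6419 -0.2542  0.052 ] [ -32.  -195.2]
wingfar [ 0.6605 -0.0363  0.121 ] [27.6 15.2]
wingnear [ 0.606  -0.0352  0.121 ] [-25.7  26.6]
hinge [0.5814 0.0245 0.03  ] [-38.4  90. ]
```

```bash
cat >> h.py <<'E'
Q=np.array([.63626106,-.05651303,.19144973])
def d2w(x,y,z):
    c,s=np.cos(Q[2]),np.sin(Q[2]); return np.array([Q[0]+c*x-s*y,Q[1]+s*x+c*y,z])
def quat(yaw): return [0,np.cos(yaw/2),np.sin(yaw/2),0]
def arcpose(th,back,z):
    # th arm opening; tool centre 'back' m behind stud along tangent
    p=np.array([-.24*np.sin(th),-.12+.24*np.cos(th)])-back*np.array([np.cos(th),np.sin(th)])
    return d2w(p[0],p[1],z),quat(Q[2]+th)
E
python3 - <<'E'
from h import *
th0=np.arctan2(.1313,.2007);print(th0)
ctrl.gripper_to(0.0)
p,q=arcpose(th0,.035,.2); print(p,ctrl.solve_ik(p,q))
ctrl.move_ptp(p,q); print(ctrl.get_clock(),ctrl.get_qpos().round(3))
p,q=arcpose(th0,.035,.097)
print(ctrl.movel(p,rate=.12,threshold=8)); print(ctrl.get_clock(),ctrl.get_tool_pos(),p,ctrl.get_contact_force(),ctrl.get_ft_torque())
for n in("top","wrist"): cv2.imwrite(f"pics/{n}1.png",ctrl.snapshot(n)[:,:,::-1])
E
```

```text
0.5793292926498551
[ 0.46678042 -0.0265365   0.2       ] [-1.35152187e-01  1.12463552e-01  1.74002604e+00 -4.44089210e-16
  1.28910306e+00  6.64865117e-01]
3.575 [-0.136  0.113  1.74  -0.     1.289  0.665]
False
4.5833 [ 0.46717947 -0.02663276  0.09762764] [ 0.46678042 -0.0265365   0.097     ] [0.24109421 0.43924791 0.00058618] [-0.04043873 -0.0198357   0.03550482]
```

View pics/wrist1.png

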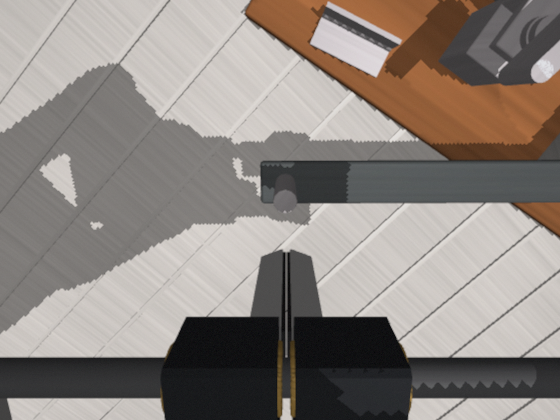

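Run:
```python
from h import *
th0=.579
for th in list(np.linspace(th0,0.06,7)):
    p,q=arcpose(th,.014,.097)
    hit=ctrl.movel(p,rate=.08,ori=q,threshold=20)
    print(round(th,3),hit,round(ctrl.get_clock(),2),ctrl.get_contact_force().round(1))
    if hit: break
else:
    for th in (.03,.0,-.02):
        p,q=arcpose(th,.014,.097)
        hit=ctrl.movel(p,rate=.04,ori=q,threshold=8)
        print(round(th,3),hit,round(ctrl.get_clock(),2),ctrl.get_contact_force().round(1),(ctrl.get_tool_pos()-p).round(4))
        if hit: break
for n in("top","wrist"): cv2.imwrite(f"pics/{n}2.png",ctrl.snapshot(n)[:,:,::-1])
```

```text
0.579 False 5.1 [ 0.1 -0.1 -0.3]
0.492 False 5.51 [0.4 0.3 0.1]
0.406 False 5.92 [ 0.1 -0.1 -0.8]
0.32 False 6.33 [ 0.   0.1 -0.3]
0.233 False 6.73 [ 0.2 -0.   0.6]
0.147 False 7.14 [ 0.7  0.5 -0.9]
0.06 False 7.55 [ 0.1  0.8 -0. ]
0.03 False 7.88 [0.1 0.6 0.6] [-0.0002 -0.0001 -0.    ]
0.0 False 8.22 [-5.7 -1.2  1.9] [-0.0007 -0.0001 -0.0003]
-0.02 True 8.43 [-12.7  -1.5   6.6] [-0.0049 -0.0008 -0.0013]
```

View pics/wrist2.png

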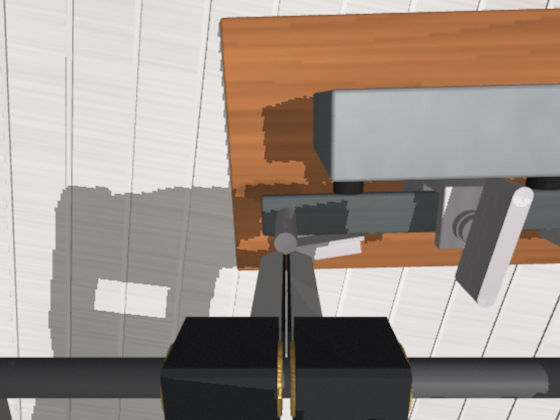

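Run:
```python
from h import *
p,q=arcpose(0,.05,.097); ctrl.movel(p,rate=.12,ori=q)
p[2]=.2; ctrl.movel(p,rate=.2)
yaw=3.12
p=d2w(.045,.02,.23); print(ctrl.solve_ik(p,quat(yaw)))
ctrl.move_ptp(p,quat(yaw)); ctrl.sleep(.3)
print(ctrl.get_clock(),ctrl.get_qpos().round(3))
import pickle
m=ctrl.camera_model("wrist");pickle.dump(m,open("m3.pkl","wb"))
cv2.imwrite("pics/wrist3.png",ctrl.snapshot("wrist")[:,:,::-1])
cv2.imwrite("pics/top3.png",ctrl.snapshot("top")[:,:,::-1])
```

```text
[-9.58939640e-02  5.78514636e-01  1.05155482e+00 -4.44089210e-16
  1.51152320e+00 -1.64509764e+00]
12.525 [-0.096  0.578  1.052  0.     1.512 -1.645]
```

View pics/wrist3.png

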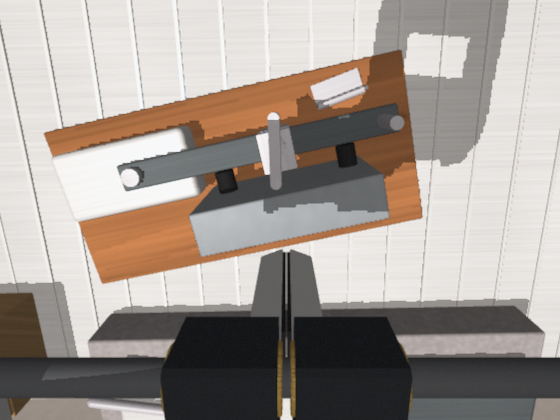

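Run:
```python
import cv2
a=cv2.imread("pics/wrist3.png")
cv2.imwrite("pics/w3z.png",cv2.resize(a[100:260,180:410],None,fx=3.4,fy=3.4,interpolation=cv2.INTER_CUBIC))
```

```text
(no output)
```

View pics/w3z.png

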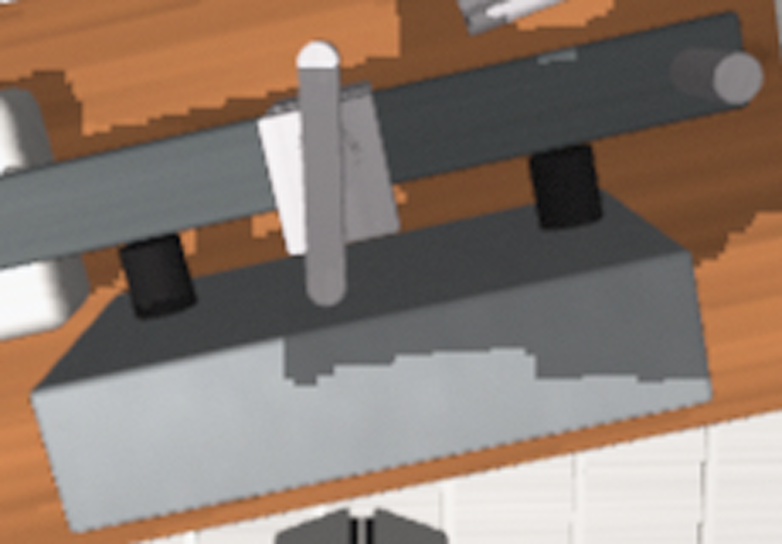

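Run:
```python
from h import *
import pickle
m=pickle.load(open("m3.pkl","rb"))
f=lambda u,v:(180+(u+.5)/3.4-.5,100+(v+.5)/3.4-.5)
P=[(33,390,34,-60),(690,252,34,100),(712,392,72,100),(72,530,72,-60)]
W=[px2w(m,f(u,v),.124) for u,v,_,_ in P]
def res(q):
    c,s=np.cos(q[2]),np.sin(q[2])
    return np.concatenate([np.array([q[0]+c*x/1e3-s*y/1e3,q[1]+s*x/1e3+c*y/1e3])-w[:2] for (_,_,x,y),w in zip(P,W)])
r=least_squares(res,[.5,0,0]);q=r.x;print("disp",q,(r.fun*1e3).round(1))
import h
h.Q[:]=q
print("axis from display",d2w(0,.02,.121))
a=px2w(m,f(319.5,41),.121);b=px2w(m,f(326,306),.121)
print(a,b,"len",np.linalg.norm(a-b),"mid",(a+b)/2,"yaw",np.arctan2(*(a-b)[1::-1]))
s=px2w(m,f(738,77),.107);c,sn=np.cos(q[2]),np.sin(q[2]);print("stud loc",np.array([[c,sn],[-sn,c]])@(s[:2]-q[:2]))
```

```text
disp [ 0.63523982 -0.05610695  0.19571826] [-0.5 -1.6 -1.9  0.8  1.6  1.4  0.8 -0.5]
axis from display [ 0.63135039 -0.03648878  0.121     ]
[ 0.60219516 -0.03625454  0.121     ] [ 0.66257617 -0.03659874  0.121     ] len 0.060381986795624815 mid [ 0.63238567 -0.03642664  0.121     ] yaw 3.135892271799465
stud loc [0.00085653 0.11961797]
```

Run:
```python
from h import *
A=np.array([.632,-.0365]); yaw=3.136
ctrl.gripper_to(.024)
ctrl.move_ptp([*A,.17],quat(yaw))
print(ctrl.get_clock(),ctrl.get_width(),ctrl.get_contact_force().round(2),ctrl.get_ft_torque().round(3))
print(ctrl.movel([*A,.118],rate=.06,threshold=6))
print(ctrl.get_clock(),ctrl.get_contact_force().round(2),ctrl.get_ft_torque().round(3))
cv2.imwrite("pics/wrist4.png",ctrl.snapshot("wrist")[:,:,::-1])
ctrl.gripper_to(0.0)
print(ctrl.get_clock(),ctrl.get_width(),ctrl.get_tool_pos(),ctrl.get_qpos().round(4))
for i in range(5):
  ctrl.sleep(.05);print(ctrl.get_contact_force().round(2),ctrl.get_ft_torque().round(3))
cv2.imwrite("pics/wrist5.png",ctrl.snapshot("wrist")[:,:,::-1])
```

```text
13.6 0.024081171155532065 [-0.09 -0.66  1.  ] [ 0.086 -0.113  0.003]
False
14.6167 [ 0.32 -0.84 -0.02] [ 0.076 -0.14   0.039]
15.2083 0.00032172144979777137 [ 0.63198957 -0.03650206  0.11799509] [-0.1155  0.5524  1.3522  0.      1.237  -1.6808]
[-0.12  0.08 -0.43] [ 0.08  -0.164  0.004]
[ 0.39  0.25 -0.78] [ 0.04  -0.185 -0.02 ]
[-0.44 -0.19  0.29] [ 0.085 -0.131 -0.077]
[0.35 0.6  0.07] [ 0.106 -0.164 -0.004]
[-0.31 -0.03 -0.29] [ 0.054 -0.19  -0.069]
```

View pics/wrist5.png

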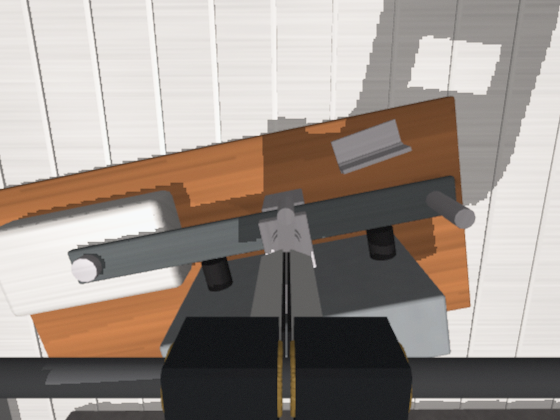

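Run:
```python
from h import *
m=ctrl.camera_model("wrist")
for n,X in dict(tip=[.632,-.0365,.096],wnear=[.602,-.0363,.121],wfar=[.6626,-.0366,.121],wnear_low=[.602,-.0363,.096],jaw=[.632,-.0365,.086]).items(): print(n,proj(m,np.array(X)).round(0))
a=cv2.imread("pics/wrist4.png")[150:330,180:400];b=cv2.imread("pics/wrist5.png")[150:330,180:400]
cv2.imwrite("pics/w45.png",cv2.resize(np.hstack([a,b]),None,fx=1.8,fy=3,interpolation=cv2.INTER_CUBIC))
```

```text
tip [287. 245.]
wnear [287. 207.]
wfar [287. 313.]
wnear_low [287. 195.]
jaw [286. 239.]
```

View pics/w45.png

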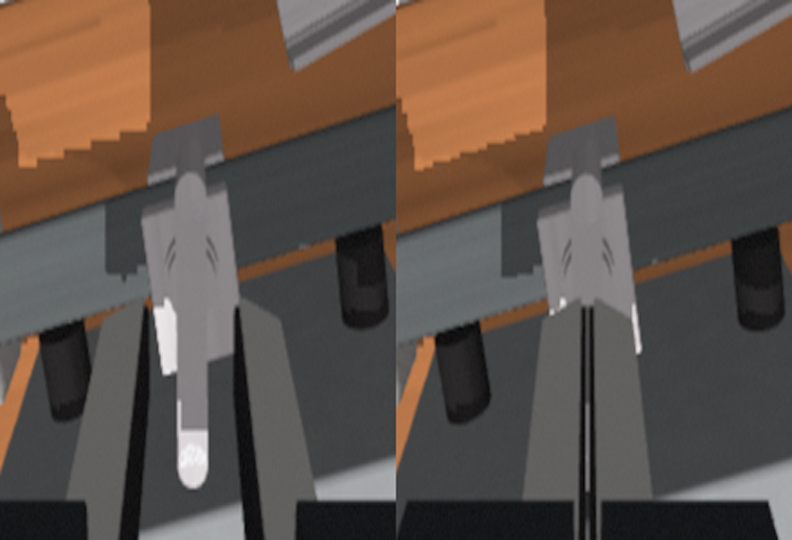

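Run:
```python
from h import *
a=cv2.imread("pics/wrist3.png")[230:350,230:345];b=cv2.imread("pics/wrist5.png")[230:350,230:345]
cv2.imwrite("pics/w35.png",cv2.resize(np.hstack([a,b]),None,fx=3.4,fy=4.8,interpolation=cv2.INTER_CUBIC))
print(ctrl.get_width(),ctrl.get_clock())
```

```text
0.0008708481778874281 15.5083
```

View pics/w35.png

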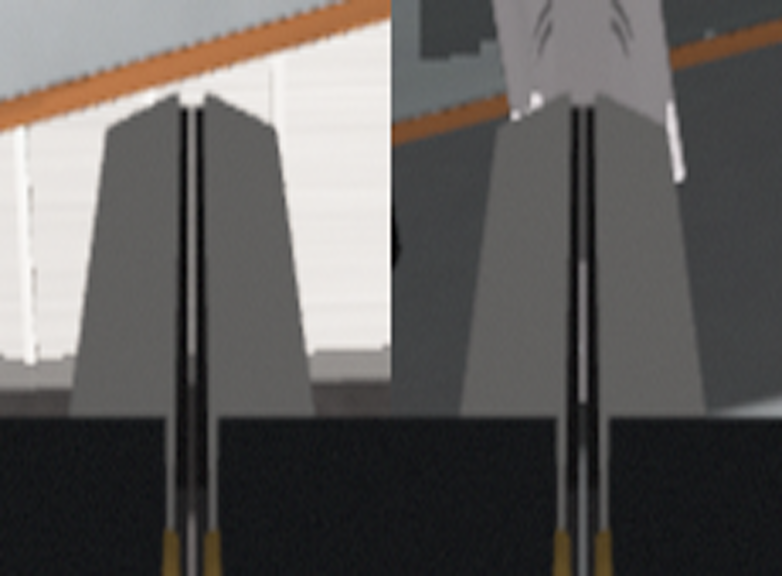

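Run:
```python
from h import *
a=ctrl.snapshot("scene")[:,:,::-1]
m=ctrl.camera_model("scene")
for n,X in dict(tip=[.632,-.0365,.096],tcp=[.632,-.0365,.118],wnear=[.602,-.0363,.121],wfar=[.6626,-.0366,.121]).items(): print(n,proj(m,np.array(X)).round(0))
u,v=proj(m,np.array([.632,-.0365,.118])).astype(int)
b=a[v-50:v+40,u-70:u+60]
cv2.imwrite("pics/s5.png",cv2.resize(b,None,fx=6,fy=6,interpolation=cv2.INTER_CUBIC))
```

```text
tip [274. 222.]
tcp [274. 216.]
wnear [282. 212.]
wfar [266. 219.]
```

View pics/s5.png

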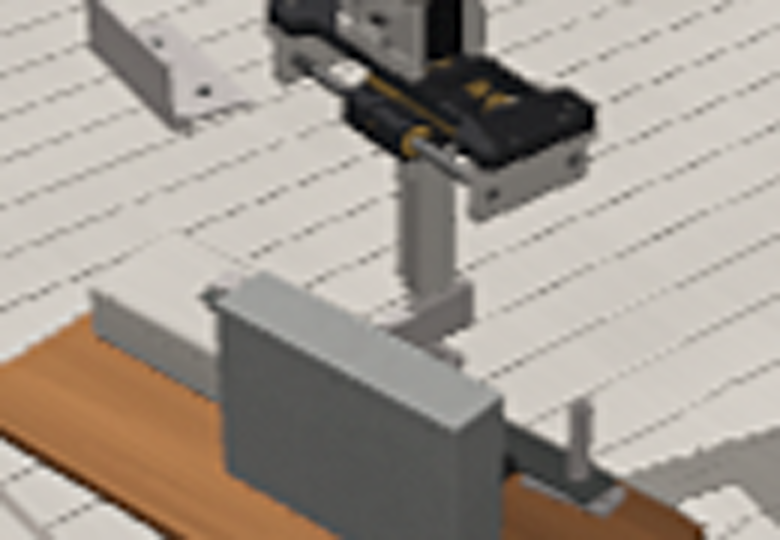

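Run:
```python
from h import *
p=ctrl.get_tool_pos()
print(ctrl.movel([.632,-.0365,.100],rate=.01,threshold=4))
print(ctrl.get_clock(),ctrl.get_tool_pos(),ctrl.get_contact_force().round(2),ctrl.get_ft_torque().round(3))
```

```text
True
16.35 [ 0.63204458 -0.03651033  0.11290114] [-0.73 -0.05  5.55] [ 0.039 -0.026  0.011]
```

Run:
```python
from h import *
A=[.632,-.0365]
ctrl.movel([*A,.122],rate=.08); ctrl.gripper_to(.026)
print(ctrl.movel([*A,.104],rate=.03,threshold=5))
print(ctrl.get_clock(),ctrl.get_tool_pos(),ctrl.get_contact_force().round(2),ctrl.get_ft_torque().round(3))
ctrl.gripper_to(0.0)
print(ctrl.get_clock(),ctrl.get_width(),ctrl.get_tool_pos(),ctrl.get_qpos().round(4))
F=[];M=[]
for i in range(10):
  ctrl.sleep(.02);F.append(ctrl.get_contact_force());M.append(ctrl.get_ft_torque())
print(np.mean(F,0).round(2),np.mean(M,0).round(3),np.std(M,0).round(3))
cv2.imwrite("pics/wrist6.png",ctrl.snapshot("wrist")[:,:,::-1])
```

```text
False
17.975 [ 0.63205999 -0.03653183  0.10411384] [-0.58  1.7   0.21] [ 0.109 -0.154 -0.034]
18.3917 0.008577163793194587 [ 0.63206263 -0.03640796  0.10414116] [-1.1540e-01  5.6690e-01  1.3637e+00  1.0000e-04  1.2117e+00 -1.6809e+00]
[-0.42  0.84  1.53] [ 0.237 -0.103  0.108] [0.048 0.024 0.031]
```

View pics/wrist6.png

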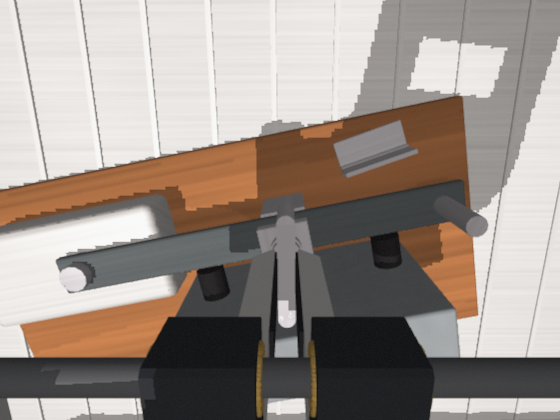

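```bash
cat >> h.py <<'E'
def meas(n=10):
    F=[];M=[]
    for i in range(n):
        ctrl.sleep(.015);F.append(ctrl.get_contact_force());M.append(ctrl.get_ft_torque())
    return np.mean(F,0),np.mean(M,0)
def turn(j,d):
    j=np.array(j);j[5]+=d;ctrl.set_joints(j);return j
E
python3 - <<'E'
from h import *
j=ctrl.get_qpos(); 
for k in range(5):
    j=turn(j,.08); f,m=meas()
    print(round(ctrl.get_clock(),2),j[5].round(4),ctrl.get_qpos()[5].round(4),f.round(1),m.round(3),round(ctrl.get_width(),4))
np.save("j.npy",j)
E
```

```text
19.02 -1.6008 -1.6023 [-0.5  1.2  1.1] [ 0.216 -0.111  0.046] 0.0085
19.44 -1.5208 -1.5226 [0.1 1.1 1.4] [ 0.279 -0.111  0.056] 0.0086
19.86 -1.4408 -1.4427 [0.  1.7 1.1] [ 0.325 -0.137  0.051] 0.0084
20.27 -1.3608 -1.3627 [0.3 2.  1.4] [ 0.395 -0.164  0.053] 0.0087
20.69 -1.2808 -1.2826 [0.2 2.2 1.4] [ 0.461 -0.2    0.062] 0.0084
```

Run:
```python
from h import *
cv2.imwrite("pics/wrist7.png",ctrl.snapshot("wrist")[:,:,::-1])
print(ctrl.get_joint_efforts().round(2),ctrl.get_tool_pos(),ctrl.get_tool_rot().round(4))
```

```text
[-1.520e+00 -6.529e+01 -3.308e+01 -5.500e-01  1.000e-01  3.000e-02] [ 0.63209479 -0.03637223  0.10418119] [-3.000e-04  2.006e-01  9.797e-01  1.000e-04]
```

View pics/wrist7.png

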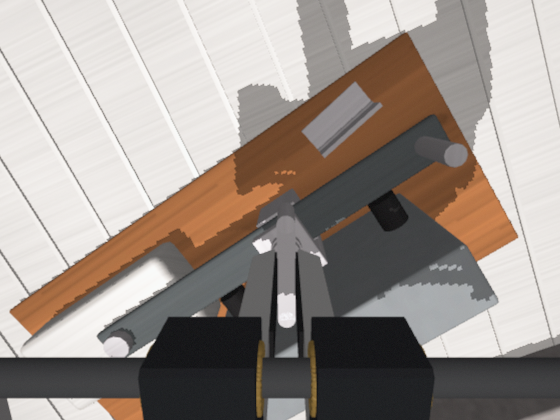

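Run:
```python
from h import *
j=np.load("j.npy")
j=turn(j,.04)
t=ctrl.get_clock();a=[]
for i in range(12): a.append((ctrl.get_ft_torque()[2].round(3),ctrl.get_joint_efforts()[5].round(3),ctrl.get_joint_velocities()[5].round(4)))
print(t,ctrl.get_clock(),a)
a=[]
for i in range(12): ctrl.sleep(.01);a.append((ctrl.get_ft_torque()[2].round(3),ctrl.get_joint_efforts()[5].round(3),ctrl.get_qpos()[5].round(5)))
print(ctrl.get_clock(),a)
# small quick steps
for k in range(4):
    t0=ctrl.get_clock();j=turn(j,.01)
    print(ctrl.get_clock()-t0,ctrl.get_ft_torque()[2].round(3),ctrl.get_joint_efforts()[5].round(3),ctrl.get_joint_velocities()[5].round(4),j[5]-ctrl.get_qpos()[5])
np.save("j.npy",j)
```

```text
20.9917 20.9917 [(np.float64(0.17), np.float64(0.475), np.float64(-0.0095)), (np.float64(0.17), np.float64(0.475), np.float64(-0.0095)), (np.float64(0.17), np.float64(0.475), np.float64(-0.0095)), (np.float64(0.17), np.float64(0.475), np.float64(-0.0095)), (np.float64(0.17), np.float64(0.475), np.float64(-0.0095)), (np.float64(0.17), np.float64(0.475), np.float64(-0.0095)), (np.float64(0.17), np.float64(0.475), np.float64(-0.0095)), (np.float64(0.17), np.float64(0.475), np.float64(-0.0095)), (np.float64(0.17), np.float64(0.475), np.float64(-0.0095)), (np.float64(0.17), np.float64(0.475), np.float64(-0.0095)), (np.float64(0.17), np.float64(0.475), np.float64(-0.0095)), (np.float64(0.17), np.float64(0.475), np.float64(-0.0095))]
21.0917 [(np.float64(0.157), np.float64(0.425), np.float64(-1.24236)), (np.float64(0.182), np.float64(0.381), np.float64(-1.24241)), (np.float64(0.154), np.float64(0.343), np.float64(-1.24242)), (np.float64(0.191), np.float64(0.311), np.float64(-1.24244)), (np.float64(0.207), np.float64(0.283), np.float64(-1.24242)), (np.float64(0.23), np.float64(0.26), np.float64(-1.24238)), (np.float64(0.175), np.float64(0.241), np.float64(-1.24238)), (np.float64(0.19), np.float64(0.224), np.float64(-1.24235)), (np.float64(0.133), np.float64(0.21), np.float64(-1.24233)), (np.float64(0.207), np.float64(0.199), np.float64(-1.24224)), (np.float64(0.23), np.float64(0.19), np.float64(-1.24224)), (np.float64(0.148), np.float64(0.182), np.float64(-1.24221))]
0.25 0.26 0.319 -0.0031 0.00030876650004252326
0.25 0.243 0.321 -0.0017 -3.636796435046996e-05
0.25 0.259 0.323 -0.0044 -0.00012172870929005875
0.25 0.226 0.323 -0.0045 -0.00012081114380513291
```

```bash
cat >> h.py <<'E'
def run(n,d,stop=.1,base=None):
    j=np.load("j.npy");E=[]
    for k in range(n):
        t0=ctrl.get_clock();j=turn(j,d);np.save("j.npy",j)
        e=ctrl.get_joint_efforts()[5];m=[ctrl.get_ft_torque()[2]]
        for i in range(3): ctrl.sleep(.01);m.append(ctrl.get_ft_torque()[2])
        E.append((e,np.mean(m)))
        print(f"{ctrl.get_clock():.2f} q6 {j[5]:.3f} lag {j[5]-ctrl.get_qpos()[5]:.4f} eff {e:.3f} mz {E[-1][1]:.3f} w {ctrl.get_width():.4f}")
        b=np.median([x[0] for x in E]) if base is None else base
        if (len(E)>4 or base is not None) and e>b+stop: print("STOP");break
    f=ctrl.get_contact_force();print(f.round(1))
E
python3 - <<'E'
from h import *
run(12,.04,stop=.06)
E
```

```text
22.37 q6 -1.161 lag 0.0011 eff 0.491 mz 0.185 w 0.0089
22.64 q6 -1.121 lag 0.0017 eff 0.475 mz 0.177 w 0.0089
22.92 q6 -1.081 lag 0.0019 eff 0.471 mz 0.186 w 0.0081
23.19 q6 -1.041 lag 0.0019 eff 0.470 mz 0.179 w 0.0087
23.47 q6 -1.001 lag 0.0020 eff 0.470 mz 0.191 w 0.0085
23.74 q6 -0.961 lag 0.0020 eff 0.470 mz 0.192 w 0.0085
24.02 q6 -0.921 lag 0.0020 eff 0.470 mz 0.177 w 0.0085
24.29 q6 -0.881 lag 0.0021 eff 0.413 mz 0.193 w 0.0089
24.57 q6 -0.841 lag 0.0020 eff 0.388 mz 0.171 w 0.0084
24.84 q6 -0.801 lag 0.0020 eff 0.388 mz 0.184 w 0.0089
25.12 q6 -0.761 lag 0.0020 eff 0.388 mz 0.142 w 0.0085
25.39 q6 -0.721 lag 0.0020 eff 0.388 mz 0.171 w 0.0089
[2.4 5.1 1.8]
```

Run:
```python
from h import *
cv2.imwrite("pics/wrist8.png",ctrl.snapshot("wrist")[:,:,::-1])
print(meas(),ctrl.get_tool_pos(),ctrl.get_joint_efforts().round(3))
```

```text
(array([2.30719637, 4.70796595, 1.18301505]), array([ 0.90218658, -0.5758119 ,  0.19580222])) [ 0.63212838 -0.03638073  0.10416515] [ -3.208 -65.303 -32.434  -1.13    0.53    0.181]
```

View pics/wrist8.png

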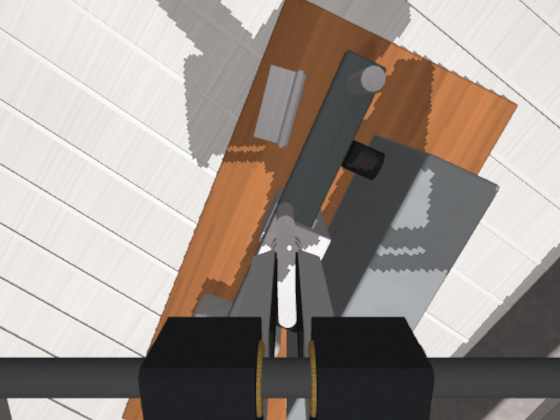

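Run:
```python
from h import *
run(30,.04,stop=.06,base=.39)
```

```text
25.88 q6 -0.681 lag 0.0020 eff 0.388 mz 0.212 w 0.0082
26.16 q6 -0.641 lag 0.0020 eff 0.388 mz 0.178 w 0.0086
26.43 q6 -0.601 lag 0.0020 eff 0.388 mz 0.194 w 0.0084
26.71 q6 -0.561 lag 0.0020 eff 0.388 mz 0.206 w 0.0085
26.98 q6 -0.521 lag 0.0020 eff 0.388 mz 0.220 w 0.0081
27.26 q6 -0.481 lag 0.0020 eff 0.388 mz 0.183 w 0.0086
27.53 q6 -0.441 lag 0.0020 eff 0.388 mz 0.175 w 0.0087
27.81 q6 -0.401 lag 0.0020 eff 0.388 mz 0.154 w 0.0083
28.08 q6 -0.361 lag 0.0020 eff 0.388 mz 0.187 w 0.0083
28.36 q6 -0.321 lag 0.0020 eff 0.388 mz 0.186 w 0.0087
28.63 q6 -0.281 lag 0.0020 eff 0.388 mz 0.159 w 0.0087
28.91 q6 -0.241 lag 0.0020 eff 0.388 mz 0.191 w 0.0085
29.18 q6 -0.201 lag 0.0020 eff 0.416 mz 0.209 w 0.0085
29.46 q6 -0.161 lag 0.0021 eff 0.438 mz 0.224 w 0.0084
29.73 q6 -0.121 lag 0.0021 eff 0.460 mz 0.278 w 0.0081
STOP
[3.3 4.9 1.5]
```

Run:
```python
from h import *
run(3,.04,stop=.15,base=.39)
run(1,.01,stop=1,base=.39)
print(meas()[1])
cv2.imwrite("pics/wrist9.png",ctrl.snapshot("wrist")[:,:,::-1])
```

```text
30.01 q6 -0.081 lag 0.0021 eff 0.482 mz 0.279 w 0.0088
30.28 q6 -0.041 lag 0.0021 eff 0.503 mz 0.322 w 0.0084
30.56 q6 -0.001 lag 0.0021 eff 0.524 mz 0.311 w 0.0082
[2.6 4.3 0.6]
30.83 q6 0.009 lag 0.0023 eff 0.408 mz 0.335 w 0.0087
[2.6 4.6 0.6]
[ 0.85117999 -0.65825943  0.34759917]
```

View pics/wrist9.png

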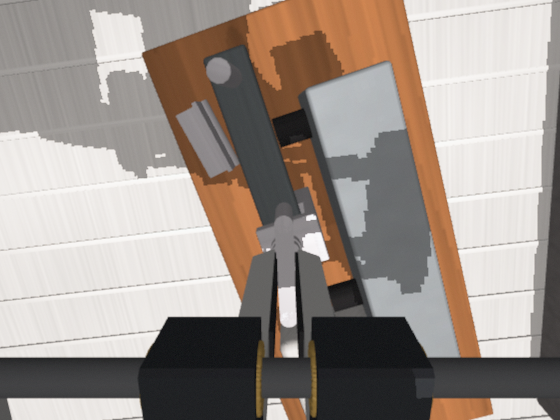

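Run:
```python
from h import *
import pickle
ctrl.gripper_to(.022)
print(ctrl.get_width(),meas(4)[0].round(2))
p=ctrl.get_tool_pos();print(ctrl.movel([p[0],p[1],.15],rate=.06,threshold=8))
p[2]=.22;ctrl.movel(p,rate=.15)
q=quat(3.12); ctrl.move_ptp(d2w(.045,.02,.23),q); ctrl.sleep(.3)
pickle.dump(ctrl.camera_model("wrist"),open("m10.pkl","wb"))
cv2.imwrite("pics/wrist10.png",ctrl.snapshot("wrist")[:,:,::-1])
print(ctrl.get_clock())
```

```text
0.021562293610214337 [-0.32 -0.4   0.08]
False
34.9083
```

View pics/wrist10.png

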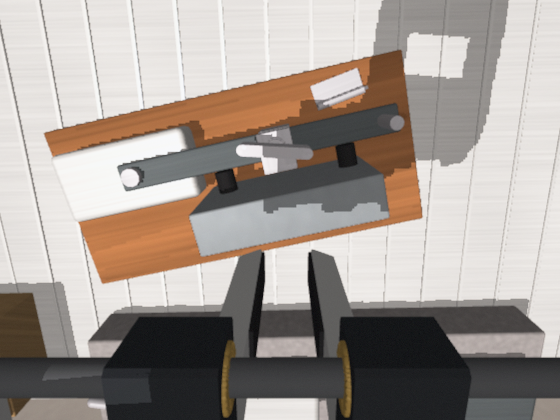

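Run:
```python
from h import *
import pickle
m=pickle.load(open("m10.pkl","rb"))
a=cv2.imread("pics/wrist10.png")
cv2.imwrite("pics/w10z.png",cv2.resize(a[120:190,220:330],None,fx=7,fy=7,interpolation=cv2.INTER_CUBIC))
```

```text
(no output)
```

View pics/w10z.png

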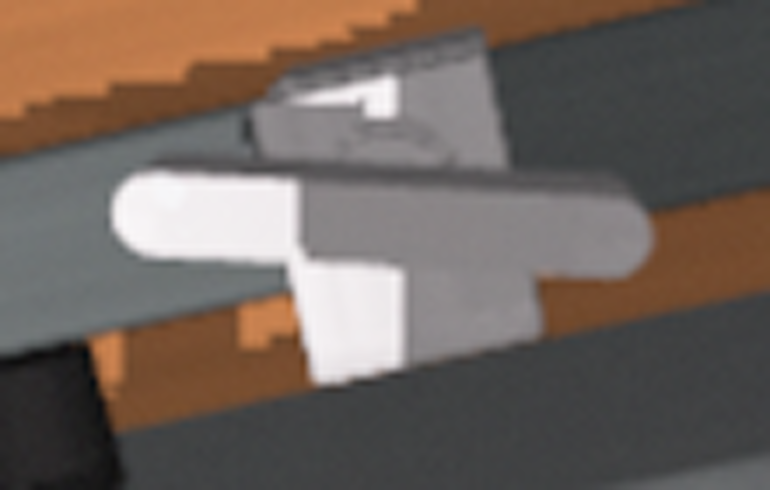

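Run:
```python
from h import *
import pickle
m=pickle.load(open("m10.pkl","rb"))
f=lambda u,v:(220+(u+.5)/7-.5,120+(v+.5)/7-.5)
a=px2w(m,f(112,214),.121);b=px2w(m,f(653,233),.121)
d=b-a;print(a,b,np.linalg.norm(d),np.arctan2(d[1],d[0]), (a+b)/2)
j=np.load("j.npy");print("tool yaw",j[0]-j[5]+np.pi/2)
```

```text
[ 0.63042598 -0.06678581  0.121     ] [ 0.63387802 -0.0066546   0.121     ] 0.06023021792159896 1.5134507913457047 [ 0.632152  -0.0367202  0.121    ]
tool yaw 1.4461023521856755
```

Run:
```python
from h import *
print(ctrl.get_contact_force().round(2),ctrl.get_clock()); ctrl.job_done(); print(ctrl.get_clock())
```

```text
[ 0.88 -0.3   0.61] 34.9083
the job is handed in; nothing more can be done
the job is handed in; nothing more can be done
```

The arm is folded in against the bumpers and clamped by the wing screw. I handed the job in at about 35 s, with the gripper clear of everything.

- **Folding:** I pushed the arm in by its stud with closed fingers. It met the stop at about 12 N, and the camera put the stud within 1 mm of its folded place.
- **Tightening:** I gripped the wings and turned them clockwise in small steps. The screw torque stayed flat, then rose steadily from about 1.43 rad of tool turn, which I took as the pad touching. I stopped about 0.25 rad (14°) of tool turn past that.

**Last checks:**
- **Stud and hinge:** the last picture shows the stud and the pivot hinge where they were before tightening, judged by eye. I did not check the closer bracket and hold-open arm again at the end.
- **Forces:** the wrist force read near zero after release. The torque rise suggests about 0.23 rad past touch.

**What disagreed:**
- **Wing angle:** the released wings sat about 0.07 rad behind the tool's last angle. The real turn past touch is probably 0.19 to 0.23 rad, or roughly 19 to 23 N. That is slightly under the ideal 26 N but inside the 12 to 40 N range.
- **First grip:** it closed just above the wings. A gentle touch showed the fingertips reach only about 8 mm past the TCP rather than the stated 22 mm, so I went lower and gripped again.
- **Torque reading:** joint-6 effort dropped once from 0.47 to 0.39 N m well before the pad touched, and I found no cause. The wings still followed the tool, so I continued.

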